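# Shut and lock the filter cover with its quarter-turn stud

### The job

The sprung cover of the small dust filter box stands ajar. Press it shut by its winged stud, keep pressing only lightly while turning the stud clockwise (seen from above) until you feel its cross-pin drop into the hidden slot below, then push the stud fully in, give it a quarter turn clockwise and let go so that it springs back into its notch and holds the cover shut. Never force the pin down on the receiver while it is out of the slot or jam it hard against the slot or the end stop, and leave the other things on the bench as they are.

Things in the scene. Friction and masses are not known exactly. Their poses are not given: they have to be found in the camera images.
- filter_box: Grey steel box, 200 (x) x 160 (y) x 70 mm high, screwed on a 270 x 190 mm plywood board on the bench; louvred front at its -x, 45 mm duct stub sticking out 25 mm at +y. Origin: centre of its underside (5.5 mm over z = 0), z up. A 4 mm aluminium cover is hinged at the back: axis along box y through (0.096, 0, 0.072) m in the box frame. The stud stands mid-front on the cover, 156 mm from that axis.
- cover (a joint): Hinge of the cover, rad: 0 shut on the box, 0.14 fully ajar (the front edge 28 mm up). A spring holds it ajar; about 2 N down at the stud shuts it, and it springs up again when let go unlocked.
- stud_wing (a point): Centre of the stud's steel wing, the part to grip: upright flat bar 36 mm long (point x), 12 thick (point y), 26 tall (point z, along the stud's axis; tilts with the cover). With the cover shut and the stud out it is 114 mm above the box's underside. It is 40 mm above the cover's top, 27 mm with the stud fully in. A cross-pin 36 mm long, 4 mm square, below the cover is parallel to the wing.
- stud_hole (a point): Fixed point on the box where the stud's axis meets the top face of the shut cover, 74 mm above the box's underside; axes parallel to the box's.
- stud_push (a joint): Depth of the stud in the cover, m: 0 out (sprung, 3 N), 0.013 fully in (9.5 N). With the cover shut the pin meets the receiver plate at 0.003; in the slot it goes on down, and from 0.012 it is clear below the plate and can be turned. Locked and let go it springs back to 0.009 to 0.010 and stays; not locked it springs out to 0.
- stud_turn (a joint): Turn of the stud, rad, growing clockwise seen from above; light friction keeps it where it is left. At 0 the wing lies along the box's x. The slot is parallel to the wing somewhere in the first 60 degrees clockwise of 0 (differs each time, cannot be seen). The notch is 1.57 beyond the slot (within 0.15 either side will do), a hard stop 0.2 past the notch.
- receiver: Spring receiver hidden under the cover; origin on the stud's axis level with the box's underside (does not tell the slot's direction). Its slotted plate yields downward: 4 N to start, 1.5 N/mm more, 5 mm travel, then hard. With the pin over the slot (5.6 mm wide) the plate springs up round it, the load falls and turning is blocked until the stud is fully in. Over 25 N from the pin would bend it.
- glue_bottle: Small white glue bottle with a spout, 118 mm tall, standing to the right (-y) of the box; a bystander. Origin at its underside.
- sanding_block: Cork sanding block 45 x 88 x 26 mm, lying to the left (+y) of the box; a bystander. Origin at its underside.
- bone_blank: Flat bone blank 30 x 60 x 10 mm, lying in front of the box; a bystander. Origin at its underside.

How it is judged:
By the outcome, as a careful person would: the job done as asked, in the order asked, and still so for the second after the job is handed in, with the robot touching nothing.
It also fails if it takes over 69 s, if anything falls off the work surface, if the arm or the gripper's body presses on something with over 40 N, if the wrist force passes 120 N, or if a joint passes its speed limit or range.

### The arm

A 6-joint arm with a two-finger parallel gripper is mounted at the origin on a cart in front of the work surface, level with it; the furniture and walls round the work are solid. World frame = base frame: x ahead of the robot, y to its left, z up, the work surface at z = 0. Lengths are in m, angles in degrees, forces in N, time in s.
With the tool pointing down it reaches from about 0.4 to 0.825 m from the base axis. Payload 7 kg.
Tool frame: the origin (TCP) lies at the centre of the arm's flange, where the gripper is bolted on; the fingertips stand 178 mm ahead of it and the grasp point (between the pads) lies 159 mm ahead of it (tip_reach is the distance from the TCP to the fingertips, in m); z points along the fingers, y is the line along which they close (so a half turn about z gives the same grasp; the last joint's range is limited). The gripper opens to 88 mm and grips with 3 to 60 N. Pads are 19 mm wide; open, the fingers measure 130 mm over their backs; the gripper's body (78 mm by 193 mm) begins 47 mm behind the grasp point.
Start: joints at [-46.977, 20.546, 0.682, 0, -70.136, -16.507], TCP at [0.301, -0.604, 0.405] pointing down, gripper open.
Joint ranges: [-176.03, 176.03], [-82.01, 121.73], [-58.28, 71.71], [-173.87, 95.51], [-174.79, -0.11], [-173.66, 173.66]. Speed limits (degrees/s): [136.94, 136.94, 172.46, 180, 180, 180].

### API

Orientations are given as [roll, pitch, yaw] about the fixed x, y, z axes, in that order (R = Rz(yaw) Ry(pitch) Rx(roll)).
In Python, from plant import * gives the robot as it stands.
- The arm moves only by the shell command python3 -m handwheel 'ROWS'. ROWS is JSON, a list of rows, each a list of 7 numbers: the opening, from -1 (shut) to 1 (fully open), then the shift along the tool's x, y, z as a fraction of full scale, then the turn, a rotation vector about the tool's x, y, z as a fraction of full scale. A call has 1 to 5 rows; each row shifts and turns the commanded pose from where the row before left it, along the tool's axes as they then stand; what a row does not reach is not made up. Full scale, the value 1, is 0.025 m for a shift and 6 degrees for a turn. A row lasts 1/8 s, in which the tool goes at most 62.5 mm and 10.7 degrees, less where a joint would pass 70% of its speed; a pose out of reach is approached as far as the arm can. A call with a number of a shift or a turn outside -1 to 1 is refused whole. A call with a gripper value outside its range is refused whole. The fingers move at their own pace and stop on an object; the grip force is fixed at half the most. Time passes only in rows, so rows that do not move let the fingers close. It gives the time, the measured TCP pose, the force, the opening and the grip force at its end, in the units of the state.
- get_obs(): the state, without advancing time (a new reading comes with each control period).
- snapshot(name): name is "scene" or "top"; returns a dict with "color" (420x560x3 uint8, red, green, blue), "fx", "fy", "cx", "cy" (pixels), "k1" (the pictures are not rectified: a ray, as slopes to the right and down, at radius r is drawn at 1 + k1 r^2 times it, then the intrinsics apply), "R" (3x3) and "t" (3): a world point X has camera coordinates R X + t. Camera axes: x right, y down, z forward; pixel columns grow to the right and rows downward; lengths in m; the calibration is good to about 2 mm. A picture is of the moment at which its call begins. There is no depth.
- close_job(): hands the job in; it is judged then, once.
The state is a dict: "clock": time; "joint_pos": joint angles; "qvel": joint speeds; "tau": joint torques, N m; "tool_pos": TCP position; "orientation": TCP orientation; "force": force on the tool from outside, world axes, zero at the start; "moment": the same for the moment, N m; "opening": finger opening in m; "gripper_force": force on a finger pad.
Only numpy, scipy, OpenCV 4.12 (cv2) and the standard library are available. Lean on these libraries where they do the work, as an engineer would, in place of code of your own. Each camera call takes 0.05 s, during which the arm holds its last target. There are 200 camera calls.

## Working session

There is one attempt and no reset: what is moved stays moved. The work goes in short steps, Python scripts to look and compute and a shell command to move; the robot and the scene stay as the last step left them, time stands still between calls to the robot, and variables do not carry over. Pictures are saved under pics/ and viewed, at most 10 in all, crops included, and the job is handed in when it is done.

```bash
ls; mkdir -p pics
python3 - <<'E'
from plant import *
import cv2
o=get_obs(); print(o)
for n in("scene","top"):
    s=snapshot(n); cv2.imwrite(f"pics/{n}0.png",s["color"][:,:,::-1])
    print(n,{k:v for k,v in s.items() if k!="color"})
E
```

```text
pics
{'clock': 0.0, 'joint_pos': array([-4.69759548e+01,  2.05914216e+01,  6.33121292e-01, -1.95550146e-02,
       -7.01349875e+01, -1.65075042e+01]), 'qvel': array([-0.07619199, -0.03079418, -0.03205178, -0.01411776, -0.04244728,
        0.02699415]), 'tau': array([-1.03990391e-05, -5.82719350e+01,  2.93053436e+01,  6.99719712e+00,
        6.72708979e-03, -2.02061574e-04]), 'tool_pos': array([ 0.30127457, -0.6038175 ,  0.40371941]), 'orientation': array([ 1.79905334e+02, -8.88419925e-03, -1.53490112e+02]), 'force': array([0.77073501, 0.07091894, 0.55490701]), 'moment': array([-0.00957559,  0.01080443,  0.01835441]), 'gripper_force': 0.0, 'opening': 0.08727723350166959}
scene {'fx': 448.56762435631504, 'fy': 448.56762435631504, 'cx': 271.2928216449989, 'cy': 207.58194753849287, 'k1': 0.044412844427802675, 'R': array([[ 0.62201525, -0.78288883, -0.01349498],
       [-0.3856841 , -0.29134092, -0.87542461],
       [ 0.6814285 ,  0.54973225, -0.48316627]]), 't': array([-0.33611975,  0.28926   ,  0.90880507])}
top {'fx': 404.26451056183816, 'fy': 404.26451056183816, 'cx': 272.71791064316665, 'cy': 208.50390283004694, 'k1': -0.09128519068017056, 'R': array([[ 0.02959941, -0.99946219,  0.01411426],
       [-0.99694302, -0.03054039, -0.07191598],
       [ 0.07230836, -0.01194244, -0.99731082]]), 't': array([-0.04643859,  0.52439658,  1.14423106])}
```

View pics/top0.png

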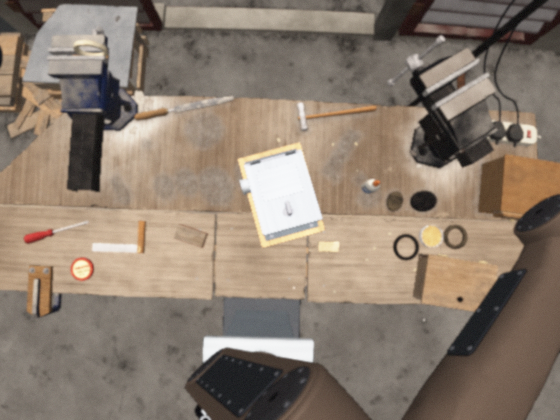

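View pics/scene0.png

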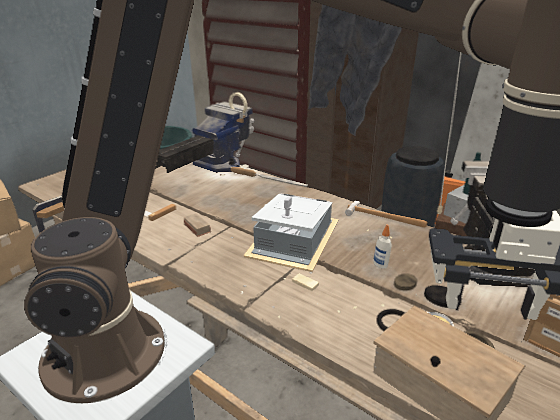

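The top view shows the box at about (283,192), turned some 12°, with the stud near (289,208). In the scene view the stud is near (287,205). The bottle is at (372,185) in the top view, the block at (191,235) and the blank at (329,246).

```bash
cat > h.py <<'E'
import numpy as np, cv2
from scipy.spatial.transform import Rotation as Ro
def ray(s,px):
    K=np.array([[s["fx"],0,s["cx"]],[0,s["fy"],s["cy"]],[0,0,1]])
    p=cv2.undistortPoints(np.array([[px]],float),K,np.array([s["k1"],0,0,0,0.]))[0,0]
    R=np.array(s["R"]);t=np.array(s["t"]); d=R.T@np.r_[p,1]; return -R.T@t,d/np.linalg.norm(d)
def plane(s,px,z):
    c,d=ray(s,px); return c+d*(z-c[2])/d[2]
def tri(s1,p1,s2,p2):
    a,d=ray(s1,p1);b,e=ray(s2,p2)
    m=np.linalg.lstsq(np.c_[d,-e],b-a,rcond=None)[0]
    P,Q=a+d*m[0],b+e*m[1]; return (P+Q)/2,np.linalg.norm(P-Q)
def proj(s,X):
    K=np.array([[s["fx"],0,s["cx"]],[0,s["fy"],s["cy"]],[0,0,1]])
    return cv2.projectPoints(np.array([X],float).reshape(-1,1,3),cv2.Rodrigues(np.array(s["R"]))[0],np.array(s["t"]),K,np.array([s["k1"],0,0,0,0.]))[0][:,0]
E
python3 - <<'E'
from plant import *
from h import *
s=snapshot("top"); c=s["color"]
hsv=cv2.cvtColor(c,cv2.COLOR_RGB2HSV)
m=np.zeros(c.shape[:2],np.uint8); 
r=hsv[130:260,225:340]
yel=((r[...,0]>12)&(r[...,0]<35)&(r[...,1]>60)&(r[...,2]>200)).astype(np.uint8)
n,l,st,_=cv2.connectedComponentsWithStats(yel); print(st[1:][st[1:,4]>30])
k=1+np.argmax(st[1:,4]); pts=np.argwhere(l==k)[:,::-1]+[225,130]
b=cv2.boxPoints(cv2.minAreaRect(pts.astype(np.float32)))
w=np.array([plane(s,p,0.0055)for p in b]);print(b,w)
print("centre",w.mean(0),[np.round((w[(i+1)%4]-w[i])[:2],4) for i in range(4)],[np.degrees(np.arctan2(*(w[(i+1)%4]-w[i])[[1,0]])) for i in range(4)])
s2=snapshot("scene")
a=cv2.resize(c[140:250,230:330][:,:,::-1],None,fx=4,fy=5.4,interpolation=2)
a=cv2.resize(c[140:250,230:330][:,:,::-1],(400,440),interpolation=2)
d=cv2.resize(s2["color"][185:275,240:340][:,:,::-1],(400,360),interpolation=2)
o=np.zeros((440,800,3),np.uint8);o[:,:400]=a;o[:360,400:]=d;cv2.imwrite("pics/z1.png",o)
E
```

```text
[[  13   11   66   38  440]
 [  23   63   92   60 1116]
 [   0  106    9    7   33]
 [   0  117   10   12   56]
 [  58  119   17    4   44]]
[[232.17317 236.0292 ]
 [248.23836 192.35202]
 [347.1853  228.7463 ]
 [331.12012 272.4235 ]] [[ 0.44302747  0.0842754   0.0055    ]
 [ 0.57161563  0.04204275  0.0055    ]
 [ 0.4739967  -0.24981837  0.0055    ]
 [ 0.34615456 -0.2054196   0.0055    ]]
centre [ 0.45869859 -0.08222995  0.0055    ] [array([ 0.1286, -0.0422]), array([-0.0976, -0.2919]), array([-0.1278,  0.0444]), array([0.0969, 0.2897])] [np.float64(-18.181908286141788), np.float64(-108.4935671765967), np.float64(160.8482060701587), np.float64(71.51025888027466)]
```

View pics/z1.png

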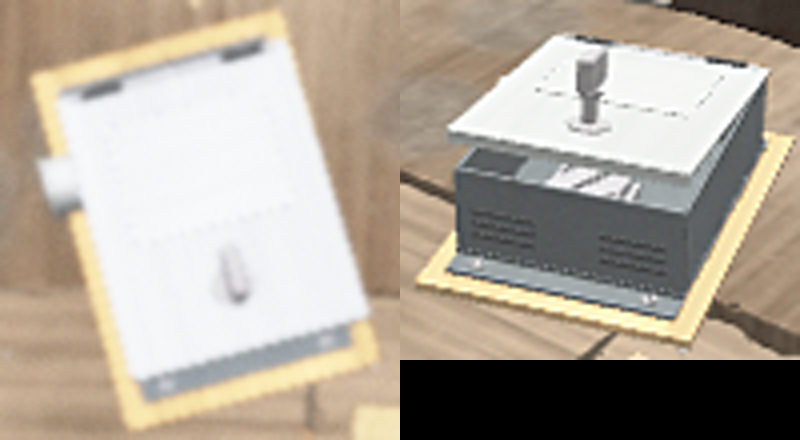

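The zoom gives the board corners at about (238,159), (300.5,142.5), (325,229) and (262.5,247.5) in the top view. The wing lies roughly along box x. Its centre is near (288,206) in the top view and (287.5,203) in the scene view.

```bash
cat > m.py <<'E'
from plant import *
from h import *
s=snapshot("top");s2=snapshot("scene")
f=lambda u,v:(230+(u+.5)/4-.5,140+(v+.5)/4-.5)
g=lambda u,v:(240+(u-400+.5)/4-.5,185+(v+.5)/4-.5)
c=np.array([plane(s,f(*p),.0055) for p in[(33,75),(282,10),(380,357),(130,430)]])
print(c.round(4));ctr=c.mean(0);ex=(c[0]+c[1]-c[2]-c[3])/2;ey=(c[0]+c[3]-c[1]-c[2])/2
print(ctr,np.linalg.norm(ex),np.linalg.norm(ey),np.degrees(np.arctan2(ex[1],ex[0])),np.degrees(np.arctan2(ey[1],ey[0]))-90)
yaw=np.arctan2(ex[1],ex[0])
R=Ro.from_euler('z',yaw).as_matrix()
P,e=tri(s,f(234,273),s2,g(591,73));print("wing tri",P,e)
# box-corner check: cover front corners in both views
for p,q in[((124,380),(450,137)),((370,320),(698,183)),((280,35),(768,68))]:
    print(tri(s,f(*p),s2,g(*q)))
for cl in(0,.14):
    # wing pos in box: hinge (.096,0,.072), arm -.156, height 42+?
    h=np.array([.096,0,.072]);v=np.array([-.156,0,.042]);a=cl
    w=h+Ro.from_euler('y',a).apply(v); W=ctr+R@w;print(cl,w,W,proj(s,W),proj(s2,W))
print(f(234,273),g(591,73))
E
python3 m.py
```

```text
[[ 0.6711  0.076   0.0055]
 [ 0.7258 -0.106   0.0055]
 [ 0.4717 -0.1836  0.0055]
 [ 0.4136 -0.0035  0.0055]]
[ 0.57058431 -0.05427679  0.0055    ] 0.26759963403081577 0.1896741932023863 17.069864662743168 17.298150793946675
wing tri [ 0.52048566 -0.06982334  0.13811613] 0.0022023311214274376
(array([ 0.45184123, -0.00274822,  0.0985365 ]), np.float64(0.008714454661127915))
(array([ 0.49638571, -0.16610083,  0.10225018]), np.float64(0.008600543234361924))
(array([ 0.69128262, -0.10057437,  0.07858733]), np.float64(0.0027330216399558266))
0 [-0.06   0.     0.114] [ 0.51322745 -0.07188904  0.1195    ] [[288.7981946  210.91448445]] [[285.88843624 210.53603262]]
0.14 [-0.05261288  0.          0.1353578 ] [ 0.52028915 -0.06972065  0.1408578 ] [[288.47694494 207.61082991]] [[286.87618776 201.99655139]]
(288.125, 207.875) (287.375, 202.875)
```

```bash
cat > d.py <<'E'
# usage: d.py x y z yaw tilt : grasp-point target -> remaining turn and shift in row units (turn first, then shift in turned axes)
import sys
from plant import *
from h import *
def delta(G,yaw,tilt,o=None):
    o=o or get_obs()
    Rc=Ro.from_euler('xyz',o["orientation"],degrees=True)
    Rt=Ro.from_euler('z',yaw,degrees=True)*Ro.from_euler('y',tilt)*Ro.from_euler('x',180,degrees=True)
    T=np.array(G)-Rt.apply([0,0,.159])
    print("turn rows",np.round((Rc.inv()*Rt).as_rotvec(degrees=True)/6,3),"shift rows (after turn)",np.round(Rt.inv().apply(T-o["tool_pos"])/.025,3))
    print("t",o["clock"],"pos",o["tool_pos"].round(4),"rpy",o["orientation"].round(2),"F",o["force"].round(2),"M",o["moment"].round(3),"j",o["joint_pos"].round(1),"open",round(o["opening"],4),o["gripper_force"])
if __name__=="__main__":
    a=list(map(float,sys.argv[1:])); delta(a[:3],a[3],a[4])
E
R='[[1,0,0,0,0,0,-1],[1,0,0,0,0,0,-1],[1,0,0,0,0,0,-1],[1,0,0,0,0,0,-1],[1,0,0,0,0,0,-1]]'
python3 -m handwheel '[[1,0,0,0,0,0,-1],[1,0,0,0,0,0,-1],[1,0,0,0,0,0,-1],[1,0,0,0,0,0,-1],[1,0,0,0,0,0,-1]]'
python3 d.py 0.5203 -0.0698 0.23 17.1 0
```

```text
clock: 0.92
tool_pos: [0.3013, -0.604, 0.4046]
orientation: [180.0, 0.0, -123.3]
force: [-0.3, 0.3, -0.3]
opening: 0.0874
gripper_force: 0.0
turn rows [-1.0000e-03  2.0000e-03 -2.3398e+01] shift rows (after turn) [ 14.655 -17.846   0.622]
t 0.925 pos [ 0.3013 -0.604   0.4046] rpy [ 1.7999e+02  1.0000e-02 -1.2329e+02] F [-0.29  0.26 -0.29] M [0.019 0.023 0.021] j [-47.   20.5   0.7  -0.  -70.1  13.7] open 0.0874 0.0
```

```bash
python3 -m handwheel '[[1,0,0,0,0,0,-1],[1,0,0,0,0,0,-1],[1,0,0,0,0,0,-1],[1,0,0,0,0,0,-1],[1,0,0,0,0,0,-1]]' >/dev/null
python3 -m handwheel '[[1,0,0,0,0,0,-1],[1,0,0,0,0,0,-1],[1,0,0,0,0,0,-1],[1,0,0,0,0,0,-1],[1,0,0,0,0,0,-1]]' >/dev/null
python3 -m handwheel '[[1,0,0,0,0,0,-1],[1,0,0,0,0,0,-1],[1,0,0,0,0,0,-1],[1,0,0,0,0,0,-1],[1,0,0,0,0,0,-1]]' >/dev/null
python3 -m handwheel '[[1,0,0,0,0,0,-1],[1,0,0,0,0,0,-1],[1,0,0,0,0,0,-1],[1,0,0,0,0,0,-1],[1,0,0,0,0,0,-1]]' >/dev/null
python3 -m handwheel '[[1,0,0,0,0,0,-1],[1,0,0,0,0,0,-1],[1,0,0,0,0,0,-1],[1,0,0,0,0,0,-0.4]]' >/dev/null
python3 -m handwheel '[[1,0.82,-1,0,0,0,0],[1,0.82,-1,0,0,0,0],[1,0.82,-1,0,0,0,0],[1,0.82,-1,0,0,0,0],[1,0.82,-1,0,0,0,0]]' >/dev/null
python3 d.py 0.5203 -0.0698 0.23 17.1 0
```

```text
turn rows [ 0.001 -0.001 -0.031] shift rows (after turn) [ 10.516 -12.826   0.629]
t 4.55 pos [ 0.3633 -0.4536  0.4047] rpy [ 1.7999e+02 -1.0000e-02  1.6910e+01] F [ 0.34 -0.57  0.63] M [-0.107  0.056 -0.083] j [-32.   11.8 -11.5   0.  -66.7 138.9] open 0.0875 0.0
```

```bash
python3 -m handwheel '[[1,0.82,-1,0,0,0,0],[1,0.82,-1,0,0,0,0],[1,0.82,-1,0,0,0,0],[1,0.82,-1,0,0,0,0],[1,0.82,-1,0,0,0,0]]' >/dev/null
python3 -m handwheel '[[1,0.82,-1,0,0,0,0],[1,0.82,-1,0,0,0,0],[1,0.82,-1,0,0,0,0],[1,0.82,-1,0,0,0,0],[1,0.82,-1,0,0,0,0]]' >/dev/null
python3 -m handwheel '[[1,0.82,-1,0,0,0,0],[1,0.82,-1,0,0,0,0],[1,0.45,-0.5,0.5,0,-0.66,0],[1,0,0,0,0,-0.66,0]]' 
python3 d.py 0.5203 -0.0698 0.18 17.1 0.14
python3 - <<'E'
from plant import *
from h import *
s=snapshot("top")
s2=snapshot("scene")
a=cv2.resize(s["color"][150:260,230:330][:,:,::-1],(400,440),interpolation=2)
d=cv2.resize(s2["color"][140:240,240:340][:,:,::-1],(400,400),interpolation=2)
o=np.zeros((440,800,3),np.uint8);o[:,:400]=a;o[:400,400:]=d;cv2.imwrite("pics/z2.png",o)
E
```

```text
clock: 6.3
tool_pos: [0.5182, -0.0796, 0.3915]
orientation: [-180.0, 8.1, 17.0]
force: [0.6, -0.4, 0.0]
opening: 0.0877
gripper_force: 0.0
turn rows [-0.006  0.014 -0.016] shift rows (after turn) [ 1.373 -0.352  1.989]
t 6.3 pos [ 0.5182 -0.0796  0.3915] rpy [-179.98    8.1    17.  ] F [ 0.63 -0.37  0.05] M [-0.023 -0.324  0.005] j [ 12.9   9.4 -16.8   0.6 -71.9  93.8] open 0.0877 0.0
```

View pics/z2.png

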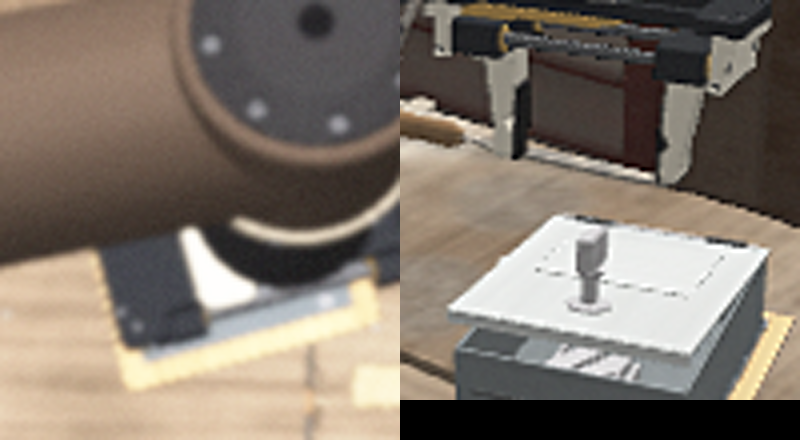

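The scene crop (right half) shows the open gripper tilted over the wing, with the fingertips at about (369,179) and (406,185) full-frame and the wing at about (287.5,203). The wing looks narrow here, so I'll check its yaw before gripping.

Run:
```python
from plant import *
from h import *
s=snapshot("top");s2=snapshot("scene")
a=cv2.imread("pics/top0.png");d=cv2.imread("pics/scene0.png")
o=np.hstack([cv2.resize(a[190:225,272:307],(400,400),interpolation=2),cv2.resize(d[188:223,270:305],(400,400),interpolation=2)])
cv2.imwrite("pics/z3.png",o)
C=np.array([.5203,-.0698,.1405]);A=Ro.from_euler('z',17.1,degrees=True)*Ro.from_euler('y',.14)
k=400/35
for turn in(0,-20):
  B=A*Ro.from_euler('z',-turn,degrees=True)
  for q in[(1,1,1),(1,-1,1),(-1,-1,1),(-1,1,1),(-1,-1,-1),(1,-1,-1)]:
    X=C+B.apply(np.array(q)*[.018,.006,.013]);print(turn,q,((proj(s,X)[0]-[272,190])*k).round(),((proj(s2,X)[0]-[270,188])*k+[400,0]).round())
```

```text
0 (1, 1, 1) [142. 121.] [597.  79.]
0 (1, -1, 1) [193. 106.] [647.  87.]
0 (-1, -1, 1) [238. 258.] [595. 137.]
0 (-1, 1, 1) [186. 273.] [544. 128.]
0 (-1, -1, -1) [235. 281.] [589. 246.]
0 (1, -1, -1) [191. 132.] [641. 194.]
-20 (1, 1, 1) [121. 141.] [569.  79.]
-20 (1, -1, 1) [164. 110.] [622.  81.]
-20 (-1, -1, 1) [259. 238.] [624. 136.]
-20 (-1, 1, 1) [215. 269.] [570. 134.]
-20 (-1, -1, -1) [255. 261.] [618. 245.]
-20 (1, -1, -1) [163. 136.] [616. 188.]
```

View pics/z3.png

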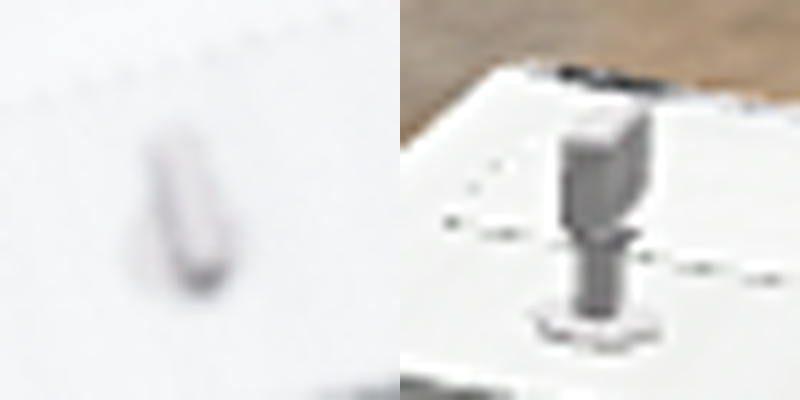

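The wing in the zoom, at about (187,200) left and (605,170) right, agrees with turn 0 within a few degrees. I'll descend now.

```bash
python3 -m handwheel '[[1,0.7,-0.2,0.5,0,0,0],[1,0.67,-0.15,0.5,0,0,0],[1,0,0,0.5,0,0,0],[1,0,0,0.5,0,0,0],[1,0,0,0,0,0,0]]' 
python3 d.py 0.5203 -0.0698 0.139 17.1 0.14
```

```text
clock: 7.12
tool_pos: [0.5409, -0.0647, 0.3366]
orientation: [-180.0, 8.1, 16.9]
force: [-0.1, 0.2, 0.0]
opening: 0.0881
gripper_force: 0.0
turn rows [-0.008  0.006 -0.032] shift rows (after turn) [ 0.265 -0.047  1.586]
t 7.125 pos [ 0.5409 -0.0647  0.3366] rpy [-179.98    8.06   16.9 ] F [-0.06  0.2   0.01] M [-0.008 -0.302  0.03 ] j [ 13.9  14.  -18.5   0.4 -65.5  92.7] open 0.0881 0.0
```

```bash
python3 -m handwheel '[[1,0.26,-0.05,0.4,0,0,0],[1,0,0,0.4,0,0,0],[1,0,0,0.4,0,0,0],[1,0,0,0.38,0,0,0],[1,0,0,0,0,0,0]]' 
python3 d.py 0.5203 -0.0698 0.139 17.1 0.14
python3 -m handwheel '[[-0.3,0,0,0,0,0,0],[-0.5,0,0,0,0,0,0],[-0.6,0,0,0,0,0,0],[-0.65,0,0,0,0,0,0],[-0.65,0,0,0,0,0,0]]' 
python3 -m handwheel '[[-1,0,0,0,0,0,0],[-1,0,0,0,0,0,0],[-1,0,0,0,0,0,0]]' 
python3 d.py 0.5203 -0.0698 0.139 17.1 0.14
```

```text
clock: 7.75
tool_pos: [0.5417, -0.0631, 0.297]
orientation: [-180.0, 8.0, 16.9]
force: [-0.3, -0.3, 0.2]
opening: 0.0875
gripper_force: 0.0
turn rows [-0.006 -0.001 -0.031] shift rows (after turn) [-0.006  0.004  0.023]
t 7.75 pos [ 0.5417 -0.0631  0.297 ] rpy [-179.99    8.02   16.91] F [-0.27 -0.35  0.21] M [-0.022 -0.305  0.039] j [ 14.1  16.3 -21.2   0.4 -60.5  92.6] open 0.0875 0.0
clock: 8.38
tool_pos: [0.5421, -0.063, 0.298]
orientation: [180.0, 7.9, 16.9]
force: [0.0, -0.0, -0.3]
opening: 0.0431
gripper_force: 0.0
clock: 8.75
tool_pos: [0.5421, -0.063, 0.2979]
orientation: [-180.0, 7.9, 16.9]
force: [0.3, 0.3, 0.4]
opening: 0.0129
gripper_force: 0.0
turn rows [-0.005 -0.017 -0.03 ] shift rows (after turn) [-0.018  0.003  0.061]
t 8.75 pos [ 0.5421 -0.063   0.2979] rpy [-180.      7.92   16.92] F [0.3  0.27 0.42] M [ 0.009 -0.281 -0.059] j [ 14.1  16.3 -21.1   0.4 -60.5  92.6] open 0.0129 0.0
```

Run:
```python
from plant import *
from h import *
d=snapshot("scene")["color"][:,:,::-1]
cv2.imwrite("pics/z4.png",cv2.resize(d[160:235,240:340],(800,600),interpolation=2))
```

```text
(no output)
```

View pics/z4.png

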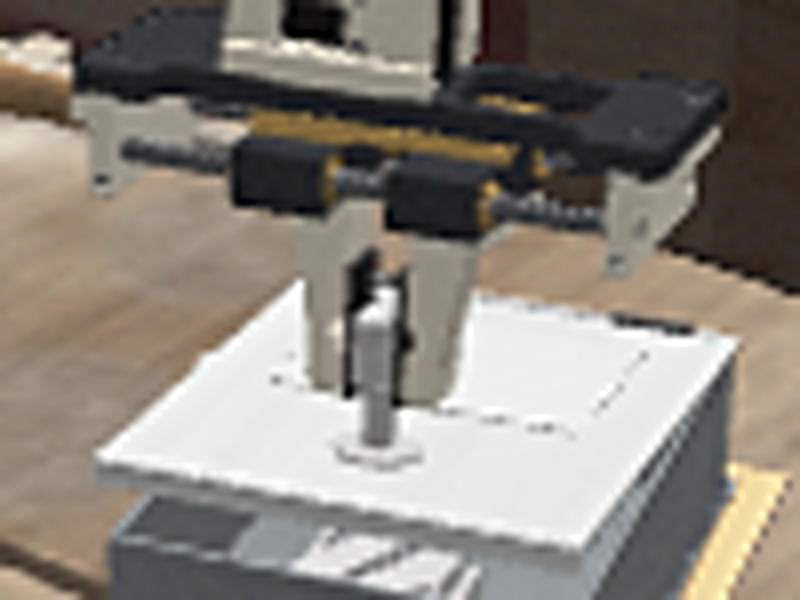

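The fingers straddle the wing, centred on it at about (378,350) in this crop. I'll let the grip finish, then close the cover along its hinge arc.

```bash
python3 -m handwheel '[[-1,0,0,0,0,0,0],[-1,0,0,0,0,0,0],[-1,0,0,0,0,0,0]]' 
python3 d.py 0.5132 -0.0719 0.1195 17.1 0
python3 -m handwheel '[[-1,-0.15,0,0.117,0,0.178,0],[-1,-0.15,0,0.117,0,0.178,0],[-1,-0.15,0,0.117,0,0.178,0],[-1,0,0,0,0,0,0]]' 
python3 d.py 0.5132 -0.0719 0.1195 17.1 0
python3 -m handwheel '[[-1,-0.15,0,0.117,0,0.178,0],[-1,-0.15,0,0.117,0,0.178,0],[-1,-0.15,0,0.117,0,0.178,0],[-1,0,0,0,0,0,0]]' 
python3 d.py 0.5132 -0.0719 0.1195 17.1 0
```

```text
clock: 9.18
tool_pos: [0.5421, -0.0629, 0.2979]
orientation: [-180.0, 7.9, 16.9]
force: [-0.4, 2.1, 0.2]
opening: 0.0118
gripper_force: 30.0
turn rows [-0.004  1.32  -0.031] shift rows (after turn) [-1.21   0.004  0.776]
t 9.175 pos [ 0.5421 -0.0629  0.2979] rpy [-179.99    7.92   16.92] F [-0.45  2.05  0.2 ] M [ 0.779 -0.062 -0.108] j [ 14.1  16.3 -21.1   0.4 -60.5  92.6] open 0.0118 29.994559586048126
clock: 9.68
tool_pos: [0.5302, -0.0666, 0.2907]
orientation: [-180.0, 4.6, 16.9]
force: [-0.4, 2.8, 0.2]
opening: 0.012
gripper_force: 30.0
turn rows [-0.002  0.772 -0.031] shift rows (after turn) [-0.714  0.004  0.488]
t 9.675 pos [ 0.5302 -0.0666  0.2907] rpy [-180.      4.63   16.92] F [-0.38  2.76  0.24] M [ 1.309 -0.026 -0.085] j [ 14.   14.8 -24.2   0.3 -55.7  92.8] open 0.012 29.99482423067093
clock: 10.18
tool_pos: [0.5191, -0.07, 0.2826]
orientation: [-180.0, 1.4, 16.9]
force: [-0.1, 3.9, 0.5]
opening: 0.0118
gripper_force: 30.0
turn rows [-0.    0.24 -0.03] shift rows (after turn) [-0.247  0.005  0.163]
t 10.175 pos [ 0.5191 -0.07    0.2826] rpy [-180.      1.44   16.92] F [-0.14  3.93  0.54] M [ 1.656  0.075 -0.073] j [ 13.8  13.5 -27.1   0.1 -50.8  93. ] open 0.0118 29.99490737915039
```

```bash
python3 -m handwheel '[[-1,0,-0.04,0,0,0,0],[-1,0,0,0,0,0,0]]' 
python3 d.py 0.5132 -0.0719 0.1195 17.1 0
```

```text
clock: 10.42
tool_pos: [0.5192, -0.0694, 0.2827]
orientation: [179.9, 1.5, 16.9]
force: [1.6, -2.2, 1.4]
opening: 0.0122
gripper_force: 30.0
turn rows [ 0.01   0.253 -0.028] shift rows (after turn) [-0.258  0.024  0.17 ]
t 10.425 pos [ 0.5192 -0.0694  0.2827] rpy [179.94   1.52  16.93] F [ 1.59 -2.22  1.36] M [-1.071 -0.618  0.055] j [ 13.9  13.5 -27.1   0.2 -50.9  92.9] open 0.0122 29.99459445476532
```

```bash
python3 -m handwheel '[[-1,-0.1,0.015,0.08,0,0.12,0],[-1,-0.1,0,0.08,0,0.12,0],[-1,0,0,0,0,0,0]]' 
python3 d.py 0.5132 -0.0719 0.1195 17.1 0
```

```text
clock: 10.8
tool_pos: [0.5141, -0.0711, 0.2787]
orientation: [180.0, 0.0, 16.9]
force: [2.3, -2.3, 0.4]
opening: 0.012
gripper_force: 30.0
turn rows [ 0.004  0.002 -0.03 ] shift rows (after turn) [-0.045  0.02   0.009]
t 10.8 pos [ 0.5141 -0.0711  0.2787] rpy [1.7998e+02 1.0000e-02 1.6920e+01] F [ 2.32 -2.26  0.45] M [-1.167 -0.849 -0.032] j [ 13.8  12.9 -28.5   0.  -48.6  93.1] open 0.012 29.994833171367645
```

```bash
python3 -m handwheel '[[-1,0.01,0.016,0.02,0,0,0],[-1,0,0,0.02,0,0,0],[-1,0,0,0,0,0,0]]' 
python3 d.py 0.5132 -0.0719 0.1195 17.1 0
python3 -m handwheel '[[-1,0,0,0.02,0,0,0],[-1,0,0,0.02,0,0,0],[-1,0,0,0,0,0,0]]' 
python3 d.py 0.5132 -0.0719 0.1195 17.1 0
```

```text
clock: 11.18
tool_pos: [0.5144, -0.0712, 0.2775]
orientation: [-180.0, 0.1, 16.9]
force: [0.1, -1.7, 2.4]
opening: 0.0116
gripper_force: 30.0
turn rows [-0.001  0.015 -0.031] shift rows (after turn) [-0.055  0.014 -0.039]
t 11.175 pos [ 0.5144 -0.0712  0.2775] rpy [-1.800e+02  9.000e-02  1.691e+01] F [ 0.13 -1.73  2.35] M [-0.676 -0.225 -0.008] j [ 13.8  13.1 -28.5   0.  -48.6  93.1] open 0.0116 29.99524086713791
clock: 11.55
tool_pos: [0.5144, -0.0712, 0.2765]
orientation: [-180.0, 0.1, 16.9]
force: [0.3, -1.4, 3.1]
opening: 0.0114
gripper_force: 30.0
turn rows [-0.     0.014 -0.031] shift rows (after turn) [-0.055  0.014 -0.078]
t 11.55 pos [ 0.5144 -0.0712  0.2765] rpy [-1.800e+02  8.000e-02  1.692e+01] F [ 0.27 -1.36  3.05] M [-0.513 -0.027  0.032] j [ 13.8  13.1 -28.5   0.  -48.4  93.1] open 0.0114 29.99522566795349
```

```bash
python3 -m handwheel '[[-1,0,0,0.02,0,0,0],[-1,0,0,0.02,0,0,0],[-1,0,0,0,0,0,0]]' 
python3 -m handwheel '[[-1,0,0,0.02,0,0,0],[-1,0,0,0.02,0,0,0],[-1,0,0,0,0,0,0]]' 
python3 -m handwheel '[[-1,0,0,0.02,0,0,0],[-1,0,0,0,0,0,0]]' 
python3 d.py 0.5132 -0.0719 0.1195 17.1 0
```

```text
clock: 11.92
tool_pos: [0.5144, -0.0712, 0.2755]
orientation: [-180.0, 0.1, 16.9]
force: [-1.2, -1.1, 3.3]
opening: 0.0114
gripper_force: 30.0
clock: 12.3
tool_pos: [0.5144, -0.0712, 0.2748]
orientation: [180.0, 0.1, 16.9]
force: [-2.3, -0.2, 6.8]
opening: 0.0114
gripper_force: 30.0
clock: 12.55
tool_pos: [0.5144, -0.0712, 0.2744]
orientation: [180.0, 0.1, 16.9]
force: [-2.7, 0.9, 8.0]
opening: 0.0119
gripper_force: 30.0
turn rows [ 0.001  0.012 -0.03 ] shift rows (after turn) [-0.054  0.013 -0.164]
t 12.55 pos [ 0.5144 -0.0712  0.2744] rpy [1.800e+02 7.000e-02 1.692e+01] F [-2.69  0.86  7.96] M [-0.235  0.869  0.056] j [ 13.8  13.3 -28.7   0.  -48.1  93.1] open 0.0119 29.995797872543335
```

```bash
python3 -m handwheel '[[-1,-0.012,0,0.03,0,0,0],[-1,0,0,0,0,0,0]]' 
python3 d.py 0.5132 -0.0719 0.1195 17.1 0
python3 -m handwheel '[[-1,0,0,0,0,0,0.4],[-1,0,0,0,0,0,0.4],[-1,0,0,0,0,0,0]]' 
python3 d.py 0.5132 -0.0719 0.1195 17.1 0
```

```text
clock: 12.8
tool_pos: [0.5143, -0.0712, 0.2739]
orientation: [180.0, 0.0, 16.9]
force: [-2.5, 0.3, 8.8]
opening: 0.0118
gripper_force: 30.0
turn rows [ 0.002  0.006 -0.029] shift rows (after turn) [-0.05   0.013 -0.184]
t 12.8 pos [ 0.5143 -0.0712  0.2739] rpy [1.7999e+02 3.0000e-02 1.6930e+01] F [-2.5   0.33  8.83] M [-0.059  0.772 -0.045] j [ 13.8  13.3 -28.8   0.  -48.   93.1] open 0.0118 29.995802342891693
clock: 13.18
tool_pos: [0.5143, -0.0712, 0.2739]
orientation: [180.0, 0.0, 12.1]
force: [-1.3, 0.3, 9.3]
opening: 0.0119
gripper_force: 30.0
turn rows [ 0.001  0.006 -0.834] shift rows (after turn) [-0.051  0.015 -0.184]
t 13.175 pos [ 0.5143 -0.0712  0.2739] rpy [1.7999e+02 3.0000e-02 1.2100e+01] F [-1.26  0.27  9.31] M [ 0.071  0.781 -0.017] j [ 13.8  13.3 -28.8   0.  -48.   88.3] open 0.0119 29.99585062265396
```

```bash
cat > g.py <<'E'
from plant import *
import sys
o=get_obs();F,M=o["force"],o["moment"]
print("t%.2f z%.4f yaw%.2f F%s M%s"%(o["clock"],o["tool_pos"][2],o["orientation"][2],F.round(1),M.round(2)))
sys.exit(bool(F[2]<7.3 or F[2]>13 or abs(M[2])>.3 or max(abs(F[:2]))>7))
E
T(){ :; }
python3 -m handwheel '[[-1,0,0,0,0,0,0.4],[-1,0,0,0,0,0,0]]' >/dev/null && python3 g.py &&
python3 -m handwheel '[[-1,0,0,0,0,0,0.4],[-1,0,0,0,0,0,0]]' >/dev/null && python3 g.py &&
python3 -m handwheel '[[-1,0,0,0,0,0,0.4],[-1,0,0,0,0,0,0]]' >/dev/null && python3 g.py &&
python3 -m handwheel '[[-1,0,0,0,0,0,0.4],[-1,0,0,0,0,0,0]]' >/dev/null && python3 g.py &&
python3 -m handwheel '[[-1,0,0,0,0,0,0.4],[-1,0,0,0,0,0,0]]' >/dev/null && python3 g.py &&
python3 -m handwheel '[[-1,0,0,0,0,0,0.4],[-1,0,0,0,0,0,0]]' >/dev/null && python3 g.py
```

```text
t13.43 z0.2739 yaw9.70 F[-2.4  0.8  8.4] M[ 0.09  0.85 -0.04]
t13.68 z0.2739 yaw7.30 F[-1.6  0.   8.8] M[ 0.14  0.87 -0.07]
t13.93 z0.2739 yaw4.90 F[-2.2  1.1  8.7] M[ 0.21  0.86 -0.02]
t14.18 z0.2738 yaw2.50 F[-2.6  1.2  8.4] M[ 0.26  0.93 -0.05]
t14.43 z0.2739 yaw0.10 F[-1.7  1.4  8.6] M[ 0.36  0.92 -0.03]
t14.68 z0.2739 yaw-2.31 F[-1.8  1.4  8.6] M[0.37 0.9  0.03]
```

```bash
python3 -m handwheel '[[-1,-0.01,0,0.04,0,0,0],[-1,0,0,0,0,0,0]]' >/dev/null && python3 g.py &&
python3 -m handwheel '[[-1,0,0,0,0,0,0.4],[-1,0,0,0,0,0,0]]' >/dev/null && python3 g.py &&
python3 -m handwheel '[[-1,0,0,0,0,0,0.4],[-1,0,0,0,0,0,0]]' >/dev/null && python3 g.py &&
python3 -m handwheel '[[-1,0,0,0,0,0,0.4],[-1,0,0,0,0,0,0]]' >/dev/null && python3 g.py &&
python3 -m handwheel '[[-1,0,0,0,0,0,0.4],[-1,0,0,0,0,0,0]]' >/dev/null && python3 g.py &&
python3 -m handwheel '[[-1,0,0,0,0,0,0.4],[-1,0,0,0,0,0,0]]' >/dev/null && python3 g.py &&
python3 -m handwheel '[[-1,0,0,0,0,0,0.4],[-1,0,0,0,0,0,0]]' >/dev/null && python3 g.py
```

```text
t14.93 z0.2731 yaw-2.26 F[-2.   0.4  9.8] M[ 0.4   0.94 -0.02]
t15.18 z0.2731 yaw-4.70 F[-2.4  1.   9.5] M[0.54 0.89 0.03]
t15.43 z0.2728 yaw-7.11 F[-0.6  1.3  6.4] M[ 0.35  0.47 -0.08]
```

```bash
python3 -m handwheel '[[-1,0,0,0,0,0,0.2],[-1,0,0,0,0,0,0]]' >/dev/null ; python3 g.py 
python3 -m handwheel '[[-1,0,0,0,0,0,0.2],[-1,0,0,0,0,0,0]]' >/dev/null ; python3 g.py
```

```text
t15.68 z0.2726 yaw-8.28 F[-1.   1.   4.7] M[ 0.46  0.13 -0.01]
t15.93 z0.2725 yaw-9.50 F[0.1 2.2 4.7] M[ 1.02 -0.02 -0.06]
```

```bash
sed 's/F\[2\]<7.3/F[2]<2/;s/F\[2\]>13/F[2]>12/' g.py > g2.py
python3 -m handwheel '[[-1,0,-0.012,0.04,0,0,0],[-1,0,0,0,0,0,0]]' >/dev/null && python3 g2.py &&
python3 -m handwheel '[[-1,0,0,0.04,0,0,0],[-1,0,0,0,0,0,0]]' >/dev/null && python3 g2.py &&
python3 -m handwheel '[[-1,0,0,0.04,0,0,0],[-1,0,0,0,0,0,0]]' >/dev/null && python3 g2.py &&
python3 -m handwheel '[[-1,0,0,0.04,0,0,0],[-1,0,0,0,0,0,0]]' >/dev/null && python3 g2.py &&
python3 -m handwheel '[[-1,0,0,0.04,0,0,0],[-1,0,0,0,0,0,0]]' >/dev/null && python3 g2.py
```

```text
t16.18 z0.2715 yaw-9.47 F[0.5 1.2 5.7] M[ 0.52 -0.03 -0.03]
t16.43 z0.2705 yaw-9.47 F[0.8 1.6 5.2] M[0.62 0.05 0.  ]
t16.68 z0.2695 yaw-9.47 F[0.3 2.2 5.9] M[0.61 0.08 0.05]
t16.93 z0.2686 yaw-9.47 F[-0.1  2.1  6.4] M[ 0.7   0.14 -0.05]
t17.18 z0.2676 yaw-9.47 F[-0.4  3.4  7.3] M[0.68 0.19 0.02]
```

```bash
python3 -m handwheel '[[-1,0,-0.012,0.04,0,0,0],[-1,0,0,0,0,0,0]]' >/dev/null && python3 g2.py &&
python3 -m handwheel '[[-1,0,0,0.04,0,0,0],[-1,0,0,0,0,0,0]]' >/dev/null && python3 g2.py &&
python3 -m handwheel '[[-1,0,0,0.03,0,0,0],[-1,0,0,0,0,0,0]]' >/dev/null && python3 g2.py &&
python3 -m handwheel '[[-1,0,0,0.03,0,0,0],[-1,0,0,0,0,0,0]]' >/dev/null && python3 g2.py
```

```text
t17.43 z0.2667 yaw-9.46 F[-0.7 -0.1  8.1] M[ 0.18  0.19 -0.07]
t17.68 z0.2657 yaw-9.47 F[-1.   1.1  8.9] M[0.19 0.31 0.01]
t17.93 z0.2650 yaw-9.46 F[-0.3  0.4  8.7] M[ 0.17  0.3  -0.04]
t18.18 z0.2644 yaw-9.46 F[-0.9  0.6  9.2] M[0.24 0.47 0.02]
```

```bash
python3 -m handwheel '[[-1,0,0,0.03,0,0,0],[-1,0,0,0,0,0,0]]' >/dev/null && python3 g2.py &&
python3 -m handwheel '[[-1,0,0,0.02,0,0,0],[-1,0,0,0,0,0,0]]' >/dev/null && python3 g2.py
```

```text
t18.43 z0.2641 yaw-9.45 F[-2.9  1.2 13.9] M[ 0.41  1.11 -0.05]
```

```bash
sed -i 's/F\[2\]>12/F[2]>19/;s/>.3 or/>.4 or/' g2.py
python3 -m handwheel '[[-1,-0.01,0,-0.008,0,0,0.4],[-1,0,0,0,0,0,0]]' >/dev/null && python3 g2.py &&
python3 -m handwheel '[[-1,0,0,0,0,0,0.4],[-1,0,0,0,0,0,0]]' >/dev/null && python3 g2.py &&
python3 -m handwheel '[[-1,0,0,0,0,0,0.4],[-1,0,0,0,0,0,0]]' >/dev/null && python3 g2.py &&
python3 -m handwheel '[[-1,0,0,0,0,0,0.4],[-1,0,0,0,0,0,0]]' >/dev/null && python3 g2.py
```

```text
t18.68 z0.2642 yaw-11.88 F[-1.8  1.  11.6] M[0.25 0.64 0.01]
t18.93 z0.2642 yaw-14.28 F[-0.8  1.5 12.2] M[ 0.34  0.64 -0.03]
t19.18 z0.2642 yaw-16.68 F[-1.7  0.8 12.1] M[ 0.33  0.74 -0.01]
t19.43 z0.2642 yaw-19.08 F[-1.6  1.4 11.7] M[ 0.44  0.7  -0.04]
```

```bash
python3 -m handwheel '[[-1,0,0,0,0,0,0.7],[-1,0,0,0,0,0,0.7],[-1,0,0,0,0,0,0]]' >/dev/null && python3 g2.py &&
python3 -m handwheel '[[-1,0,0,0,0,0,0.7],[-1,0,0,0,0,0,0.7],[-1,0,0,0,0,0,0]]' >/dev/null && python3 g2.py &&
python3 -m handwheel '[[-1,0,0,0,0,0,0.7],[-1,0,0,0,0,0,0.7],[-1,0,0,0,0,0,0]]' >/dev/null && python3 g2.py &&
python3 -m handwheel '[[-1,0,0,0,0,0,0.7],[-1,0,0,0,0,0,0.7],[-1,0,0,0,0,0,0]]' >/dev/null && python3 g2.py &&
python3 -m handwheel '[[-1,0,0,0,0,0,0.7],[-1,0,0,0,0,0,0.7],[-1,0,0,0,0,0,0]]' >/dev/null && python3 g2.py
```

```text
t19.80 z0.2642 yaw-27.51 F[-1.4  1.9 11.3] M[ 0.7   0.66 -0.01]
t20.18 z0.2642 yaw-35.91 F[-0.7  2.7 11.8] M[ 0.87  0.63 -0.01]
t20.55 z0.2642 yaw-44.31 F[-0.5  2.5 12.3] M[ 1.    0.6  -0.03]
t20.93 z0.2642 yaw-52.71 F[-1.2  2.5 12.1] M[1.16 0.56 0.01]
t21.30 z0.2642 yaw-61.11 F[-1.6  2.5 10.7] M[ 1.25  0.47 -0.02]
```

```bash
python3 -m handwheel '[[-1,-0.01,-0.006,0,0,0,0.7],[-1,0,0,0,0,0,0.7],[-1,0,0,0,0,0,0]]' >/dev/null && python3 g2.py &&
python3 -m handwheel '[[-1,0,0,0,0,0,0.7],[-1,0,0,0,0,0,0.7],[-1,0,0,0,0,0,0]]' >/dev/null && python3 g2.py &&
python3 -m handwheel '[[-1,0,0,0,0,0,0.7],[-1,0,0,0,0,0,0.7],[-1,0,0,0,0,0,0]]' >/dev/null && python3 g2.py &&
python3 -m handwheel '[[-1,0,0,0,0,0,0.6],[-1,0,0,0,0,0,0.6],[-1,0,0,0,0,0,0]]' >/dev/null && python3 g2.py &&
python3 -m handwheel '[[-1,0,0,0,0,0,0.5],[-1,0,0,0,0,0,0.5],[-1,0,0,0,0,0,0]]' >/dev/null && python3 g2.py
```

```text
t21.68 z0.2643 yaw-69.50 F[-1.3  2.3 10.8] M[0.79 0.28 0.02]
t22.05 z0.2643 yaw-77.90 F[-1.3  2.2 11. ] M[0.81 0.14 0.01]
t22.43 z0.2643 yaw-86.30 F[-0.2  2.3 10.9] M[ 0.86 -0.02  0.04]
t22.80 z0.2643 yaw-93.49 F[ 1.4  1.7 11.4] M[ 0.84 -0.06 -0.05]
t23.18 z0.2643 yaw-99.49 F[ 0.9  3.3 10.1] M[ 0.82 -0.18 -0.  ]
```

```bash
python3 -m handwheel '[[-1,0,0,-0.05,0,0,0],[-1,0,0,-0.05,0,0,0],[-1,0,0,0,0,0,0]]' >/dev/null && python3 g2.py 
python3 -m handwheel '[[-1,0,0,-0.02,0,0,0],[-1,0,0,-0.02,0,0,0],[-1,0,0,0,0,0,0]]' >/dev/null && python3 g2.py
```

```text
t23.55 z0.2667 yaw-99.45 F[2.1 2.  8.1] M[ 0.7  -0.51 -0.05]
t23.93 z0.2676 yaw-99.45 F[1.8 1.2 7.7] M[ 0.64 -0.55 -0.05]
```

```bash
python3 -m handwheel '[[-1,0,0,-0.02,0,0,0],[-1,0,0,0,0,0,0]]' ; python3 g2.py 
python3 -m handwheel '[[-0.4,0,0,0,0,0,0],[-0.4,0,0,0,0,0,0],[0.2,0,0,0,0,0,0],[0.2,0,0,0,0,0,0],[0.2,0,0,0,0,0,0]]'; python3 g2.py
python3 -m handwheel '[[0.2,0,0,-0.5,0,0,0],[0.2,0,0,-0.8,0,0,0],[0.2,0,0,-1,0,0,0],[0.2,0,0,-1,0,0,0],[0.2,0,0,-1,0,0,0]]'
python3 - <<'E'
from plant import *
from h import *
d=snapshot("scene")["color"][:,:,::-1]
cv2.imwrite("pics/z5.png",cv2.resize(d[160:265,240:380],(800,600),interpolation=2))
E
```

```text
clock: 24.18
tool_pos: [0.5147, -0.0702, 0.2679]
orientation: [-179.9, 0.0, -99.5]
force: [2.6, 1.7, 6.0]
opening: 0.0117
gripper_force: 30.0
t24.18 z0.2679 yaw-99.46 F[2.6 1.7 6. ] M[ 0.64 -0.96 -0.04]
clock: 24.8
tool_pos: [0.5137, -0.0704, 0.2672]
orientation: [179.9, -0.0, -99.5]
force: [0.6, 0.0, 1.1]
opening: 0.0497
gripper_force: 0.0
t24.80 z0.2672 yaw-99.49 F[0.6 0.  1.1] M[-0.03  0.09 -0.03]
clock: 25.42
tool_pos: [0.5138, -0.0703, 0.3767]
orientation: [180.0, -0.0, -99.5]
force: [-0.1, -0.1, 1.0]
opening: 0.0523
gripper_force: 0.0
```

View pics/z5.png

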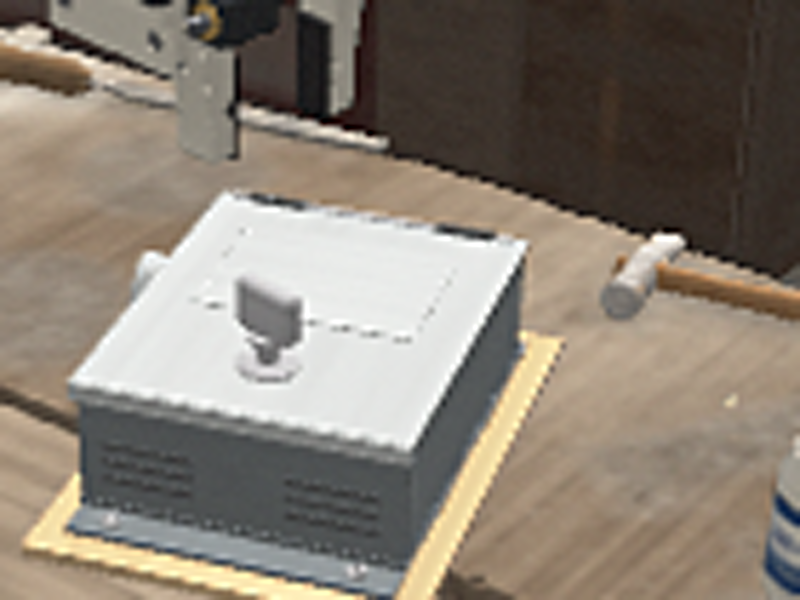

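The cover is shut flush. The stud, at about (268,320) in this crop, is held low with its wing turned across, and the gripper is clear above it.

```bash
python3 -c "
from plant import *
print(close_job())"
```

```text
the job is handed in; nothing more can be done
None
```

The cover is shut and locked: the pin dropped into its slot at about 26° clockwise, I pushed the stud fully in and turned it a further 90°. On release it stayed down with the cover flush in the last picture. Peak press was about 14 N, the clock read about 25 s, and the job is handed in; no verdict was returned.

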